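# Set the tilt of a carving board to the red tab

## Robot

A 7-joint arm with a two-finger parallel gripper is mounted at the origin on the work surface. World frame = base frame: x ahead of the robot, y to its left, z up, the work surface at z = 0. Lengths are in m, angles in rad, forces in N, time in s.
With the tool pointing down it reaches from about 0.375 to 0.925 m from the base axis. Payload 3.1 kg.
Tool frame: the origin (TCP) lies on the centre line of the jaws, within the pads' length; the fingertips stand 8 mm ahead of it and the grasp point (between the pads) lies 11 mm behind it; x points along the fingers, y is the direction in which the jaws open and shut, and the axes are right-handed (so a half turn about x gives the same grasp; the last joint's range is limited). The gripper opens to 85 mm and grips with 20 to 120 N. Pads are 22 mm wide; open, the fingers measure 114 mm over their backs; the gripper's body (76 mm by 85 mm) begins 54 mm behind the grasp point. The pads swing forward as they close: fully open they stand 13 mm farther back than shut.
Start: joints at [-1.285, 0.383, 0.044, 1.598, -0.018, 1.161, -0.05], TCP at [0.243, 0.603, 0.239] pointing down, gripper open.
Joint ranges: [-2.61, 2.61], [-0.41, 2.15], [-1.48, 1.57], [0, 2.5], [-1.57, 4.71], [0.05, 1.97], [-2.85, 2.85]. Speed limits (rad/s): [2.79, 2.79, 3.14, 3.14, 3.14, 3.14, 3.14].

## Interface

Orientations are given as [roll, pitch, yaw] about the fixed x, y, z axes, in that order (R = Rz(yaw) Ry(pitch) Rx(roll)).
In Python, from bench import env, imaging, job, spotter gives the robot as it stands.
- The arm moves only by the shell command python3 -m inch 'ROWS' [OPENING] [FORCE]. ROWS is JSON, a list of rows, each an object with "linear": the shift along the world's x, y, z in cm, a list of three; "spin": the turn about the world's z in rad. In form: [{"linear": [tx, ty, tz], "spin": spin}, ...]. A call has 1 to 5 rows; each row is the pose to reach, as a shift and turn from the pose measured when the call began; what a row does not reach only later rows make up. A row lasts 1/8 s, in which the tool goes at most 62.5 mm and 10.7 degrees, less where a joint would pass 70% of its speed; a pose out of reach is approached as far as the arm can. A call with a gripper value outside its range is refused whole. OPENING is the closure in counts, from 0 (fully open) to 255 (shut), set as the call begins (- or left out, the last holds). The fingers move at their own pace and stop on an object; FORCE is the grip in N (left out, the last holds). Time passes only in rows, so rows that repeat a pose let the fingers close. It gives the time, the measured TCP pose, the force and the opening at its end, in the units of the state.
- env.read_state(): the state, without advancing time (a new reading comes with each control period).
- imaging.get_image(name): name is "scene" or "top" or "wrist"; returns the picture (384x512x3 uint8, red, green, blue); there is no depth.
- imaging.camera_params(name): a dict with "fov_y" (degrees; the focal length in pixels is half the picture's height over the tangent of half this angle, whatever the lens; pixels are square), "cx", "cy" (the principal point, pixels), "R" (3x3) and "t" (3): a world point X has camera coordinates R X + t. Camera axes: x right, y down, z forward; pixel columns grow to the right and rows downward; lengths in m; the calibration is good to about 2 mm. The wrist camera is an equidistant fisheye: a pixel r from the principal point sees the ray r / f radians off the axis. A picture is of the moment at which its call begins: read the wrist's pose just before it. camera_params takes no time and is no camera call; for the wrist camera it gives the pose at the moment of the call.
- job.hand_in(): hands the job in, once; it reports no verdict.
Trained networks look in the newest picture that a camera, given by its name, has taken for a name from the list of things; names that differ only in an ending like _2 or _b are one class to them, and where a whole thing is asked for, a point or a joint stands for the part that bears it (a point fixed in the world has none). Each returns a list of dicts, best first, with "conf" (0 to 1); they miss things now and then, are a little off and sometimes report something else, mostly with a low value. They report only what shows in the picture. A call takes as long as a camera call.
- spotter.find_in(camera, label): "centre" ([row, column] in pixels, amid what is visible of it).
- spotter.outline_of(camera, label): "mask" (384x512 bool, what is visible of it) and "centre" ([row, column] in pixels, amid what is visible of it).
The state is a dict: "t": time; "joints": joint angles; "joint_velocities": joint speeds; "tau": joint torques, N m; "position": TCP position; "ee_rot": TCP orientation; "wrist_force": force on the tool from outside, world axes, zero at the start; "moment": the same for the moment, N m; "finger_gap": opening from 0.0 (shut) to 1.0 (fully open).
Only numpy, scipy, OpenCV 4.12 (cv2) and the standard library are available. Lean on these libraries where they do the work, as an engineer would, in place of code of your own. Each camera call takes 0.05 s, during which the arm holds its last target. There are 200 camera calls.

## Task

Tilt the carving board on the green stand for the next cut: with the fingertips press down on a bare corner of the board, on the side towards which the yellow pointer has to swing, until the pointer on the tilt scale stands at the red tab, then let go and come clear so that the board stays there. Only press on the bare top of the board: do not grip it or push it up from below, do not touch the carving or the pointer, leave the red tab where it is set, and leave the tools and other things on the bench undisturbed.

Things in the scene. Friction and masses are not known exactly. Their poses are not given: they have to be found in the camera images.
- stand: Green cast-iron carving stand on a 220 x 220 x 20 mm foot, fixed to the bench. Origin: centre of the foot's underside; z up. Its x axis points along the level tilt shaft, 165 mm above the bench, towards the tilt scale: a black upright sector with white ticks every 5 degrees (longest: board level), 120 mm radius about the shaft, at x = 142 to 150 mm, reaching 305 mm above the bench with the tab.
- board (a joint): Tilt of the board in rad, 0 level, range +-0.5; grows as the stand's -y side goes down. Plywood, 260 (stand x) x 300 (y) x 12 mm, centred, its top 54 mm above the shaft. A spring pushes the -y side up (1.6 Nm/rad from -0.2 rad), a friction brake (1 Nm) holds it where it is let go. A corner takes about 8 to 15 N. Gone too far: press the opposite side.
- press_corner (a point): Point on the board's top at a bare corner, on the side that has to go down (-y of the stand), away from the scale: 95 mm along -x and 120 mm along -y from the board's centre, 30 mm and more in from its edges, 59 mm clear of the round carving. Moves with the board; x axis along the shaft, z axis the board's upward normal.
- opposite_corner (a point): The same point on the other (+y) side of the board; pressing here tilts the board the other way.
- pointer_tip (a point): Tip of the yellow pointer, fixed to the board and turning with it in front of the scale: 120 mm from the shaft's axis, 150 mm along the shaft from the stand's centre. Straight up when the board is level; it swings towards the side that goes down, 2.1 mm per degree.
- tab_tip (a point): Tip of the red tab clipped on the scale's rim (10 mm wide, 16 mm high): the mark to reach. Also 120 mm from the shaft's axis and 150 mm along it, so it coincides with the pointer's tip when the pointer stands at the tab. At the start it is always on the -y side of the pointer.
- tab (a joint): Angle of the red tab about the shaft in rad, on the same scale as the board's tilt: the board is set when its tilt equals this. The tab slides lightly on the rim and must not be moved.
- relief: Pale round rosette carving, 188 mm across and 32 mm high, screwed to the middle of the board's top; not to be touched. Origin on the shaft's axis under its middle; the carving lies 54 to 86 mm above it.
- underframe: Darker 8 mm sheet screwed under the whole board (6 mm short of its edges), 34 to 42 mm above the shaft; not to be gripped or pushed. Origin on the shaft's axis.
- pointer: The yellow pointer, fixed to the middle of the board's edge on the scale side, reaching up to 120 mm from the shaft; not to be pushed. Origin on the shaft's axis at the stand's centre.
- blank: Loose block of pale wood, 180 x 80 x 55 mm, lying on the bench beside the stand; origin centre of its underside, x along its length.
- gouge_a: Loose carving gouge lying on the bench along its x axis, 250 mm long, handle 25 mm thick at -x; origin under its middle.
- gouge_b: A second such gouge with a darker handle, lying on the other side of the blank; origin under its middle.
- mallet: Round carver's mallet standing head down with its handle up: 240 mm high, head 100 mm across; origin centre of its underside.
- brush: Bench brush lying near the foot of the stand on the side away from the scale, 180 mm long, 20 mm thick, along its x axis; origin under its middle.
- glue: White glue bottle, 60 mm across, 170 mm high; origin centre of its underside.
- wax: Amber wax jar with a black cap, 72 mm across, 65 mm high; origin centre of its underside.

How it is judged:
At the end, for the whole second after the job is handed in: The pointer's tip is within 5 mm (2.4 degrees) of the red tab's tip and the board is at rest, let go; the tab is within 3 mm of where it was set and every loose thing on the bench within 20 mm of where it stood (distance between pointer_tip and tab_tip below 0.005 m and velocity of joint board between -0.02 and 0.02 rad/s and distance of tab_tip from where it was at the start of the episode below 0.003 m and distance of each of blank, gouge_a, gouge_b, mallet, brush, glue, wax from where it was at the start of the episode below 0.02 m); the robot touches nothing.
It fails at once if the carving was touched (over 1 N) (contact force between any of the fingers, the arm and relief above 1 N).
It fails at once if the board was gripped or pushed up from below (over 1 N on the sheet under it) (contact force between any of the fingers, the arm and underframe above 1 N).
It fails at once if the pointer itself was pushed (over 1 N) (contact force between any of the fingers, the arm and pointer above 1 N).
It fails at once if the red tab was moved by more than 3 mm (distance of tab_tip from where it was at the start of the episode above 0.003 m).
It fails at once if a tool or other loose thing was lifted or shifted by more than 20 mm (distance of any of blank, gouge_a, gouge_b, mallet, brush, glue, wax from where it was at the start of the episode above 0.02 m).
It also fails if it takes over 42 s, if anything falls off the work surface, if the arm or the gripper's body presses on something with over 40 N, if the wrist force passes 120 N, or if a joint passes its speed limit or range.

## Working session

There is one attempt and no reset: what is moved stays moved. The work goes in short steps, Python scripts to look and compute and a shell command to move; the robot and the scene stay as the last step left them, time stands still between calls to the robot, and variables do not carry over. Pictures are saved under pics/ and viewed, about 8 in all and at most 12, crops included, and the job is handed in when it is done.

```bash
mkdir -p pics && cat > h.py <<'E'
import numpy as np, cv2
from bench import env, imaging, job, spotter
def cam(n):
    p=imaging.camera_params(n); p['f']=192/np.tan(np.radians(p['fov_y'])/2); p['R']=np.array(p['R']);p['t']=np.array(p['t']); return p
def proj(p,X):
    c=np.atleast_2d(X)@p['R'].T+p['t']; return np.c_[p['f']*c[:,0]/c[:,2]+p['cx'],p['f']*c[:,1]/c[:,2]+p['cy']]
E
python3 - <<'E'
from h import *
ims=[]
for n in ('scene','top'):
    im=imaging.get_image(n); cv2.imwrite(f'pics/{n}0.png',cv2.resize(im[:,:,::-1],(768,576)))
    p=cam(n); print(n,p['f'],p['cx'],p['cy'],(-p['R'].T@p['t']).round(3),p['R'].round(3).tolist())
    for l in ('stand','board','relief','pointer','tab','pointer_tip','tab_tip','press_corner','brush','mallet','glue'):
        r=spotter.find_in(n,l); print(l,[(np.round(d['centre'],1).tolist(),round(d['conf'],2)) for d in r[:2]])
s=env.read_state(); print(s)
E
```

```text
scene 350.5266943798787 258.077438968233 190.71117053516494 [1.395 0.216 1.261] [[-0.287, 0.958, 0.01], [0.76, 0.234, -0.606], [-0.583, -0.166, -0.795]]
stand [([179.3, 215.3], 0.78)]
board [([172.5, 219.6], 0.64)]
relief [([167.8, 217.2], 0.97), ([173.8, 212.5], 0.32)]
pointer []
tab [([217.5, 294.7], 0.7)]
pointer_tip []
tab_tip [([200.6, 201.2], 0.45)]
press_corner [([172.7, 221.5], 0.82), ([212.7, 295.9], 0.66)]
brush []
mallet [([250.4, 314.0], 0.94)]
glue [([175.3, 150.8], 0.68), ([197.6, 196.0], 0.33)]
top 379.2315020932214 247.13759781101433 198.36344150155978 [ 0.481 -0.018  1.445] [[0.002, -1.0, -0.006], [-0.996, -0.001, -0.086], [0.086, 0.006, -0.996]]
stand [([197.8, 304.3], 0.84)]
board [([197.7, 304.8], 0.75)]
relief [([198.4, 302.8], 0.89)]
pointer [([156.6, 306.7], 0.46)]
tab []
pointer_tip [([156.0, 308.0], 0.6), ([241.7, 287.0], 0.25)]
tab_tip []
press_corner [([197.5, 305.3], 0.76), ([206.4, 205.9], 0.69)]
brush [([241.9, 285.7], 0.66)]
mallet [([156.6, 177.8], 0.93)]
glue [([200.7, 379.8], 0.63), ([204.7, 205.8], 0.51)]
{'t': 1.2, 'joints': array([-1.28480335,  0.38287389,  0.04389206,  1.59792206, -0.01789509,
        1.16118985, -0.04989846]), 'joint_velocities': array([-2.12465342e-04, -4.67043502e-04, -9.44188010e-05,  6.26252943e-04,
       -9.38675114e-04,  5.07887059e-04, -1.03389710e-03]), 'tau': array([ 6.25188422e-04, -4.33443260e+01,  1.02346055e+00, -2.49916685e+01,
        1.05047852e-02,  1.76383706e-03, -6.81162732e-06]), 'position': array([0.24336134, 0.60271856, 0.2392757 ]), 'ee_rot': array([-3.04475894,  1.57077469,  2.8546899 ]), 'wrist_force': array([0.69042121, 0.11476822, 0.48168282]), 'moment': array([-0.03170902,  0.05620571, -0.04626157]), 'finger_gap': 1.0030722401004128}
```

View pics/scene0.png

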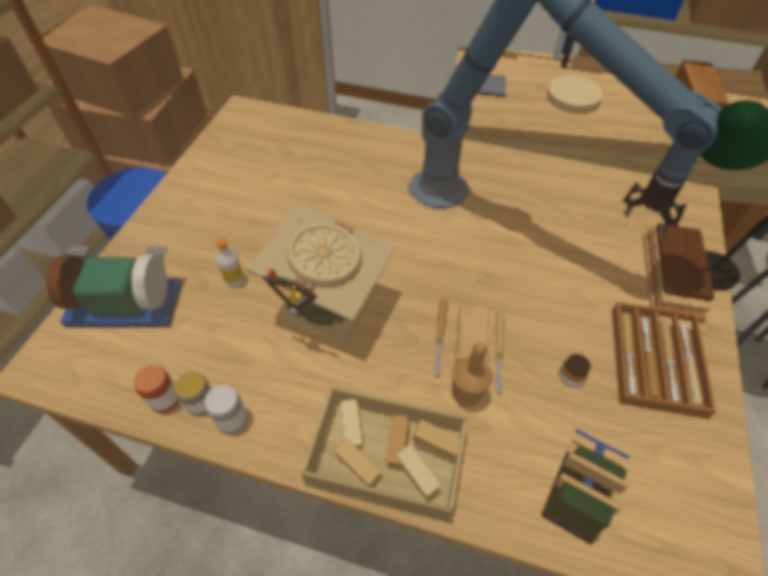

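View pics/top0.png

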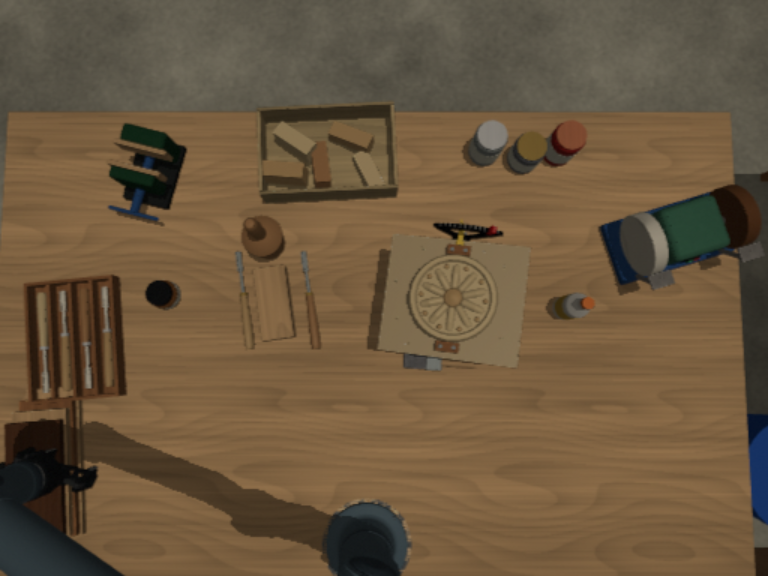

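```bash
cat >> h.py <<'E'
from scipy.optimize import least_squares
def pts(q,P,tilt):   # q: x,y,yaw ; P in board frame rel. shaft centre
    P=np.atleast_2d(P); c,s=np.cos(tilt),np.sin(tilt)  # -y side down: rotation +tilt about x
    Q=np.c_[P[:,0],c*P[:,1]-s*P[:,2],s*P[:,1]+c*P[:,2]+.165]
    C,S=np.cos(q[2]),np.sin(q[2]); return np.c_[q[0]+C*Q[:,0]-S*Q[:,1],q[1]+S*Q[:,0]+C*Q[:,1],Q[:,2]]
COR=np.array([[.13,.15,.054],[.13,-.15,.054],[-.13,-.15,.054],[-.13,.15,.054]])
TIP=np.array([.15,0,.12])
E
python3 - <<'E'
from h import *
t,s=cam('top'),cam('scene')
ct=np.array([[391,235],[529,241],[520,366],[376,349]])/1.5
cs=np.array([[347,313],[250,265],[304,205],[395,250]])/1.5
f=lambda q:np.r_[(proj(t,pts(q,COR,q[3]))-ct).ravel(),(proj(s,pts(q,COR,q[3]))-cs).ravel()]
r=least_squares(f,[.5,-.17,0,0.],loss='soft_l1'); print(r.x,f(r.x).round(1))
q=r.x
a=imaging.get_image('top')[135:175,275:345]; b=imaging.get_image('scene')[165:225,160:230]
A=cv2.resize(a[:,:,::-1],None,fx=6,fy=6,interpolation=cv2.INTER_CUBIC);B=cv2.resize(b[:,:,::-1],None,fx=6,fy=6,interpolation=cv2.INTER_CUBIC)
A=cv2.copyMakeBorder(A,0,B.shape[0]-A.shape[0],0,0,cv2.BORDER_CONSTANT)
o=np.clip(np.hstack([A[:,:400],B[:,:400]]).astype(float)*1.5,0,255).astype('uint8')
cv2.imwrite('pics/c1.png',o)
for n,p in (('top',t),('scene',s)):
    print(n,proj(p,pts(q,TIP,q[3])),[proj(p,pts(q,TIP,x))[0].round(1).tolist() for x in (-.3,-.2,-.1,0,.1,.2,.3)])
E
```

```text
[ 0.58630043 -0.19819642 -0.11993103 -0.24240796] [ 0.1 -0.7 -0.1  1.7 -2.3  0.2  0.8  0.1  4.6  6.  -2.3  0.7 -3.7 -3.8
  0.2 -0.6]
top [[303.88657525 148.30710085]] [[301.7, 148.2], [305.5, 148.4], [309.4, 148.7], [313.3, 149.2], [317.1, 149.7], [320.8, 150.2], [324.3, 150.9]]
scene [[198.8885245  190.76927074]] [[200.6, 191.7], [197.6, 190.1], [194.6, 188.7], [191.6, 187.5], [188.6, 186.5], [185.8, 185.8], [183.1, 185.2]]
```

View pics/c1.png

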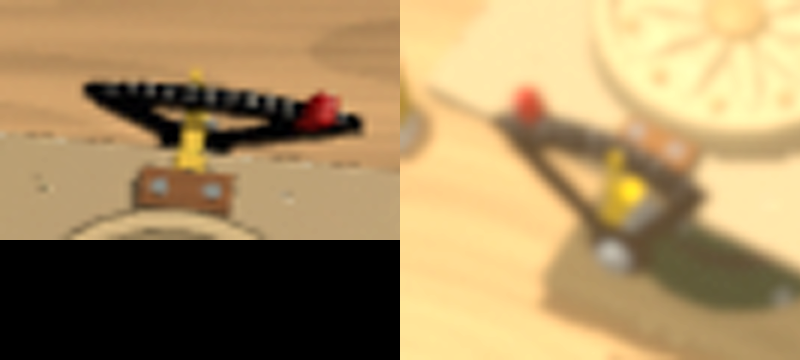

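```bash
cat > fit.py <<'E'
from h import *
t,s=cam('top'),cam('scene')
ct=np.array([[391,235],[529,241],[520,366],[376,349]])/1.5
REL=np.array([0,0,.075]); TAB=np.array([.147,0,.129])
f=lambda q:np.r_[(proj(t,pts(q,COR,q[3]))-ct).ravel(),(proj(t,pts(q,REL,q[3]))-[302.8,198.4]).ravel(),(proj(s,pts(q,REL,q[3]))-[217.0,167.8]).ravel(),
 (proj(t,pts(q,TIP,q[3]))-[307.7,147.5]).ravel(),(proj(s,pts(q,TIP,q[3]))-[195.8,190]).ravel(),
 (proj(t,pts(q,TAB,q[4]))-[328.5,152.5]).ravel(),(proj(s,pts(q,TAB,q[4]))-[181.3,182.2]).ravel()]
r=least_squares(f,[.58,-.2,-.1,-.1,.3],loss='soft_l1'); q=r.x; print(q,f(q).round(1))
def draw(n,p,box,k):
    u0,v0,u1,v1=box; im=cv2.resize(imaging.get_image(n)[v0:v1,u0:u1,::-1],None,fx=k,fy=k,interpolation=cv2.INTER_CUBIC)
    P=((proj(p,pts(q,COR,q[3]))-[u0,v0]+.5)*k).astype(int); cv2.polylines(im,[P],True,(255,0,0),1)
    for X,a in ((TIP,q[3]),(TIP,q[4]),([-.095,-.12,.054],q[3])):
        c=((proj(p,pts(q,X,a))[0]-[u0,v0]+.5)*k).astype(int); cv2.circle(im,tuple(int(z) for z in c),3,(255,0,255),1)
    return im
if __name__=='__main__':
    A=draw('top',t,(240,140,360,250),3.3);B=draw('scene',s,(155,125,275,235),3.3)
    cv2.imwrite('pics/c2.png',np.hstack([A,B]))
    print('press',pts(q,[-.095,-.12,.054],q[3]),pts(q,[-.095,-.12,.054],q[4]))
E
python3 fit.py
```

```text
[ 0.58652389 -0.19627254 -0.10964615 -0.1300073   0.40032197] [ 0.1 -1.2  0.4  2.4 -0.8 -0.1  1.5  0.7 -0.6 -0.6 -1.4 -0.2 -0.6  1.1
  0.6 -0.6 -0.3 -0.7 -0.8  0.8]
press [[ 0.47984006 -0.2971912   0.23410126]] [[ 0.47769856 -0.31664387  0.16796474]]
```

View pics/c2.png

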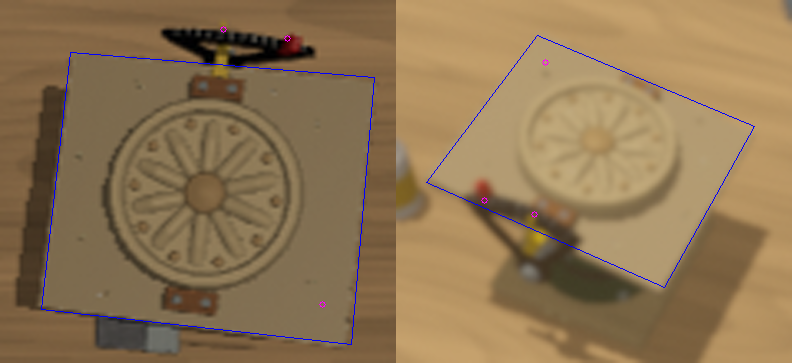

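The model fits both views: the board tilts about -0.13 rad and the tab stands at about 0.40. The pointer tip is at top pixel (308,147) and the tab at (328,152). Now I'll shut the gripper, rise and travel.

```bash
python3 -m inch '[{"linear":[2,-2,5],"spin":0},{"linear":[6,-6,10],"spin":0},{"linear":[10,-11,14],"spin":0},{"linear":[13,-16,14],"spin":0},{"linear":[16,-21,14],"spin":0}]' 255 40
python3 -m inch '[{"linear":[2,-5,0],"spin":0},{"linear":[4,-10,0],"spin":0},{"linear":[5,-15,0],"spin":0},{"linear":[6,-21,0],"spin":0},{"linear":[6,-27,0],"spin":0}]'
```

```text
t: 2.02
position: [0.3975, 0.4036, 0.3806]
ee_rot: [1.255, 1.567, 0.871]
wrist_force: [0.5, -0.2, -0.6]
finger_gap: -0.002
t: 2.65
position: [0.458, 0.1313, 0.3808]
ee_rot: [1.093, 1.566, 0.709]
wrist_force: [0.3, 0.0, 0.2]
finger_gap: -0.002
```

```bash
python3 -m inch '[{"linear":[0,-5,0],"spin":0},{"linear":[0,-11,0],"spin":0},{"linear":[0,-16,0],"spin":0},{"linear":[0,-22,0],"spin":0},{"linear":[0,-27,0],"spin":0}]'
python3 -m inch '[{"linear":[1,-5,0],"spin":0},{"linear":[2,-10,0],"spin":0},{"linear":[2,-15,0],"spin":0},{"linear":[2,-16,-3],"spin":0},{"linear":[2,-16,-6],"spin":0}]'
python3 -c "
from h import *
print(imaging.get_image('wrist').shape)
cv2.imwrite('pics/w.png',np.hstack([cv2.resize(imaging.get_image(n)[b[1]:b[3],b[0]:b[2],::-1],(400,366)) for n,b in (('top',(240,140,360,250)),('scene',(155,125,275,235)))]))
print(env.read_state()['position'])"
```

```text
t: 3.28
position: [0.4575, -0.1414, 0.3812]
ee_rot: [1.008, 1.565, 0.622]
wrist_force: [-0.0, 0.0, 0.2]
finger_gap: 0.002
t: 3.9
position: [0.4771, -0.3036, 0.321]
ee_rot: [0.694, 1.565, 0.305]
wrist_force: [0.5, 0.3, 0.3]
finger_gap: -0.001
(384, 512, 3)
[ 0.4766215  -0.30062013  0.31984722]
```

View pics/w.png

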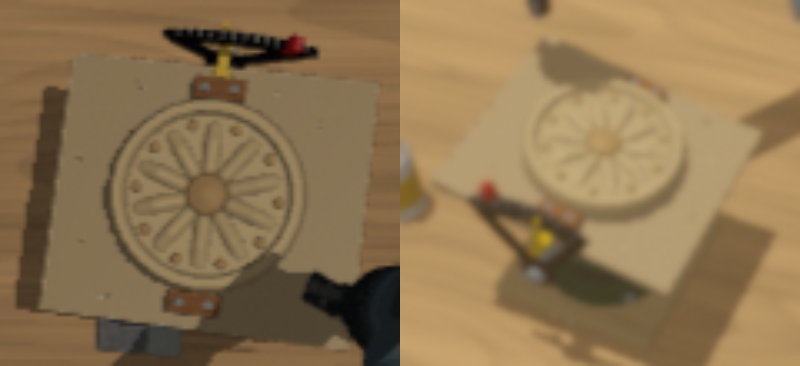

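The gripper is above the bare corner, with its tip near crop pixel (320,295). Neither the scale nor the carving is obscured. Descending to contact next.

```bash
python3 -m inch '[{"linear":[0,0,-3],"spin":0},{"linear":[0,0,-5],"spin":0},{"linear":[0,0,-6],"spin":0},{"linear":[0,0,-6.5],"spin":0},{"linear":[0,0,-7],"spin":0}]'
python3 -m inch '[{"linear":[0,0,-0.4],"spin":0},{"linear":[0,0,-0.8],"spin":0},{"linear":[0,0,-1.2],"spin":0},{"linear":[0,-0.2,-1.5],"spin":0},{"linear":[0,-0.3,-1.8],"spin":0}]'
```

```text
t: 4.68
position: [0.4772, -0.301, 0.2504]
ee_rot: [1.354, 1.566, 0.968]
wrist_force: [0.2, 0.4, 0.6]
finger_gap: 0.008
t: 5.3
position: [0.4764, -0.3078, 0.2354]
ee_rot: [0.413, 1.567, 0.025]
wrist_force: [-5.8, -2.0, 10.5]
finger_gap: 0.001
```

```bash
cat > tilt.py <<'E'
from h import *
import sys
q=np.array([0.58652389,-0.19627254,-0.10964615])
S=env.read_state(); p=S['position']-[0,0,.008]
C,s=np.cos(q[2]),np.sin(q[2]); d=p[:2]-q[:2]; y=-s*d[0]+C*d[1]; x=C*d[0]+s*d[1]
# -sin... plane: z' = c*z - s... board normal (0,-sin t,cos t)
g=least_squares(lambda a:-np.sin(a)*y+np.cos(a)*(p[2]-.165)-.054,[.1]).x[0]
print('t',S['t'],'tilt from finger',g.round(3),'board xy',x.round(3),(np.cos(g)*y+np.sin(g)*(p[2]-.165)).round(3),'F',S['wrist_force'].round(1))
for n,b in (('top',(280,130,345,180)),('scene',(160,160,225,210))):
    im=imaging.get_image(n); cr=im[b[1]:b[3],b[0]:b[2]]; h=cv2.cvtColor(cr,cv2.COLOR_RGB2HSV)
    for nm,m in (('yel',(h[...,0]>21)&(h[...,0]<34)&(h[...,1]>150)&(h[...,2]>70)),('red',((h[...,0]<8)|(h[...,0]>172))&(h[...,1]>150)&(h[...,2]>60))):
        v,u=np.nonzero(m)
        if len(u): print(n,nm,len(u),(u.mean()+b[0]).round(1),(v.mean()+b[1]).round(1),'top of it',(u[v==v.min()].mean()+b[0]).round(1),v.min()+b[1])
if len(sys.argv)>1:
    cv2.imwrite(sys.argv[1],np.hstack([np.clip(1.5*cv2.resize(imaging.get_image(n)[b[1]:b[3],b[0]:b[2],::-1],(400,366),interpolation=cv2.INTER_CUBIC).astype(float),0,255) for n,b in (('top',(285,120,345,175)),('scene',(160,160,220,215)))]))
E
python3 tilt.py
python3 -m inch '[{"linear":[0,-0.1,-0.5],"spin":0},{"linear":[0,-0.3,-1.0],"spin":0},{"linear":[0,-0.4,-1.5],"spin":0},{"linear":[0,-0.5,-1.8],"spin":0},{"linear":[0,-0.6,-2.0],"spin":0}]'
python3 tilt.py
```

```text
t 5.3 tilt from finger -0.067 board xy -0.097 -0.127 F [-5.8 -2.  10.5]
top yel 40 308.4 158.0 top of it 311.0 147
top red 23 328.2 153.1 top of it 328.5 151
scene yel 43 195.4 195.8 top of it 192.5 189
scene red 10 180.8 182.5 top of it 180.5 181
t: 6.02
position: [0.4755, -0.3154, 0.2173]
ee_rot: [0.323, 1.567, -0.067]
wrist_force: [-4.7, 2.4, 9.8]
finger_gap: -0.003
t 6.025 tilt from finger 0.075 board xy -0.097 -0.127 F [-4.7  2.4  9.8]
top yel 39 311.0 158.1 top of it 316.0 148
top red 22 328.3 153.1 top of it 328.5 151
scene yel 47 192.6 195.1 top of it 188.5 187
scene red 12 180.9 182.4 top of it 181.0 180
```

```bash
python3 -m inch '[{"linear":[0,-0.1,-0.6],"spin":0},{"linear":[0,-0.2,-1.2],"spin":0},{"linear":[0,-0.3,-1.7],"spin":0},{"linear":[0,-0.4,-2.2],"spin":0},{"linear":[0,-0.5,-2.6],"spin":0}]'
python3 -m inch '[{"linear":[0,-0.1,-0.4],"spin":0},{"linear":[0,-0.1,-0.7],"spin":0},{"linear":[0,-0.1,-0.9],"spin":0},{"linear":[0,-0.1,-1.0],"spin":0},{"linear":[0,-0.1,-1.0],"spin":0}]'
python3 tilt.py pics/d.png
```

```text
t: 6.75
position: [0.4748, -0.3216, 0.1933]
ee_rot: [0.507, 1.568, 0.116]
wrist_force: [-5.1, 2.8, 11.6]
finger_gap: -0.003
t: 7.38
position: [0.4752, -0.3235, 0.1858]
ee_rot: [0.505, 1.566, 0.114]
wrist_force: [-3.0, 1.6, 11.2]
finger_gap: -0.002
t 7.375 tilt from finger 0.306 board xy -0.097 -0.128 F [-3.   1.6 11.2]
top yel 25 314.9 158.4 top of it 323.5 150
top red 24 328.0 153.2 top of it 328.5 151
scene yel 46 189.0 194.1 top of it 182.0 187
scene red 9 180.9 181.9 top of it 181.0 180[ WARN:0@5.781] global loadsave.cpp:1063 imwrite_ Unsupported depth image for selected encoder is fallbacked to CV_8U.
```

View pics/d.png

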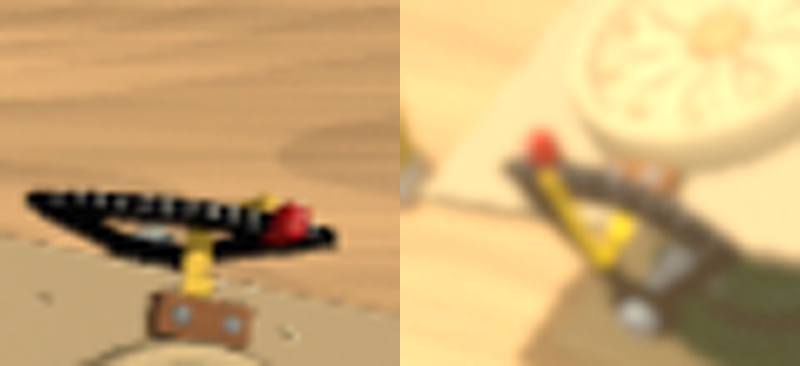

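```bash
python3 - <<'E'
from h import *
from fit import q,t,s
for r in (.126,.129,.132):
  for x in (.146,.150):
    for w in ((1,0),(0,1),(1,1)):
      a=least_squares(lambda a:np.r_[w[0]*(proj(t,pts(q,[x,0,r],a[0]))-[328.3,153.1]).ravel(),w[1]*(proj(s,pts(q,[x,0,r],a[0]))-[180.9,182.2]).ravel()],[.3]); print(r,x,w,a.x.round(3),a.fun.round(1))
for a in (.28,.3,.32,.36,.4): print(a,proj(t,pts(q,TIP,a)).round(1),proj(s,pts(q,TIP,a)).round(1))
E
python3 -m inch '[{"linear":[0,-0.1,-0.3],"spin":0},{"linear":[0,-0.1,-0.6],"spin":0},{"linear":[0,-0.2,-0.6],"spin":0},{"linear":[0,-0.2,-0.6],"spin":0}]'
python3 tilt.py pics/e.png 2>/dev/null
```

```text
[ 0.58652389 -0.19627254 -0.10964615 -0.1300073   0.40032197] [ 0.1 -1.2  0.4  2.4 -0.8 -0.1  1.5  0.7 -0.6 -0.6 -1.4 -0.2 -0.6  1.1
  0.6 -0.6 -0.3 -0.7 -0.8  0.8]
0.126 0.146 (1, 0) [0.427] [ 0.1 -0.6 -0.   0. ]
0.126 0.146 (0, 1) [0.409] [-0.  -0.  -0.1  1.2]
0.126 0.146 (1, 1) [0.42] [-0.1 -0.7 -0.3  1.1]
0.126 0.15 (1, 0) [0.431] [ 0.4 -1.9 -0.   0. ]
0.126 0.15 (0, 1) [0.39] [-0.  -0.  -0.1  2. ]
0.126 0.15 (1, 1) [0.415] [-0.1 -2.  -0.8  2. ]
0.129 0.146 (1, 0) [0.411] [ 0.2 -0.9 -0.   0. ]
0.129 0.146 (0, 1) [0.392] [-0.  -0.  -0.   0.6]
0.129 0.146 (1, 1) [0.404] [-0.  -0.9 -0.4  0.6]
0.129 0.15 (1, 0) [0.416] [ 0.5 -2.1 -0.   0. ]
0.129 0.15 (0, 1) [0.374] [-0.  -0.  -0.1  1.4]
0.129 0.15 (1, 1) [0.4] [-0.1 -2.2 -0.8  1.4]
0.132 0.146 (1, 0) [0.397] [ 0.2 -1.1 -0.   0. ]
0.132 0.146 (0, 1) [0.376] [-0. -0. -0.  0.]
0.132 0.146 (1, 1) [0.389] [-0.  -1.2 -0.4  0. ]
0.132 0.15 (1, 0) [0.401] [ 0.5 -2.4 -0.   0. ]
0.132 0.15 (0, 1) [0.358] [-0.  -0.  -0.1  0.9]
0.132 0.15 (1, 1) [0.385] [-0.1 -2.5 -0.8  0.8]
0.28 [[322.5 150.5]] [[184.4 185.7]]
0.3 [[323.2 150.6]] [[183.9 185.6]]
0.32 [[323.9 150.8]] [[183.4 185.5]]
0.36 [[325.3 151. ]] [[182.3 185.4]]
0.4 [[326.6 151.3]] [[181.3 185.3]]
t: 8.07
position: [0.4764, -0.3261, 0.1822]
ee_rot: [0.507, 1.563, 0.116]
wrist_force: [-2.4, 2.6, 9.2]
finger_gap: 0.001
t 8.075 tilt from finger 0.326 board xy -0.095 -0.131 F [-2.4  2.6  9.2]
top yel 27 315.2 158.7 top of it 324.5 150
top red 24 328.0 153.2 top of it 328.5 151
scene yel 56 188.1 193.8 top of it 181.5 187
scene red 10 180.8 181.7 top of it 180.5 180
```

View pics/e.png

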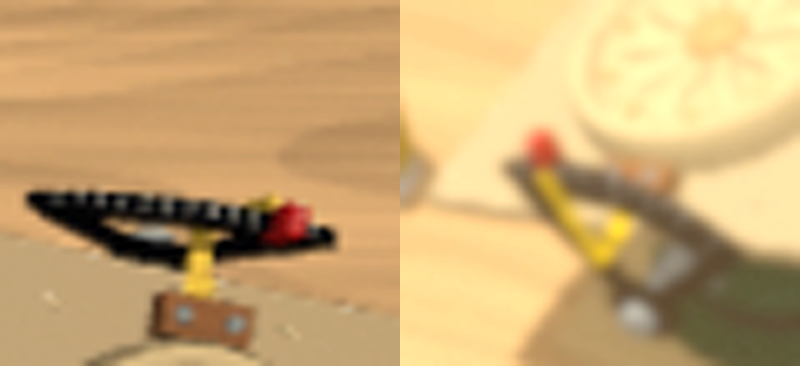

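```bash
python3 - <<'E'
from h import *
from fit import q
p=cam('wrist'); im=imaging.get_image('wrist'); f=p['f']
print(f,p['cx'],p['cy'],(-p['R'].T@p['t']).round(3),p['R'].round(2).tolist())
for a in (.33,.36,.4):
    c=p['R']@pts(q,TIP,a)[0]+p['t']; th=np.arctan2(np.hypot(*c[:2]),c[2]); ph=np.arctan2(c[1],c[0]); print(a,p['cx']+f*th*np.cos(ph),p['cy']+f*th*np.sin(ph))
cv2.imwrite('pics/f.png',cv2.resize(im[:,:,::-1],(768,576)))
E
```

```text
[ 0.58652389 -0.19627254 -0.10964615 -0.1300073   0.40032197] [ 0.1 -1.2  0.4  2.4 -0.8 -0.1  1.5  0.7 -0.6 -0.6 -1.4 -0.2 -0.6  1.1
  0.6 -0.6 -0.3 -0.7 -0.8  0.8]
297.3186396354542 257.6791500128249 191.40340910479716 [ 0.414 -0.301  0.316] [[0.38, 0.92, 0.0], [0.89, -0.37, 0.27], [0.25, -0.1, -0.96]]
0.33 456.93860847471365 494.79870629930576
0.36 452.99760938538464 495.4152904337251
0.4 447.7267624480577 496.02795906293983
```

View pics/f.png

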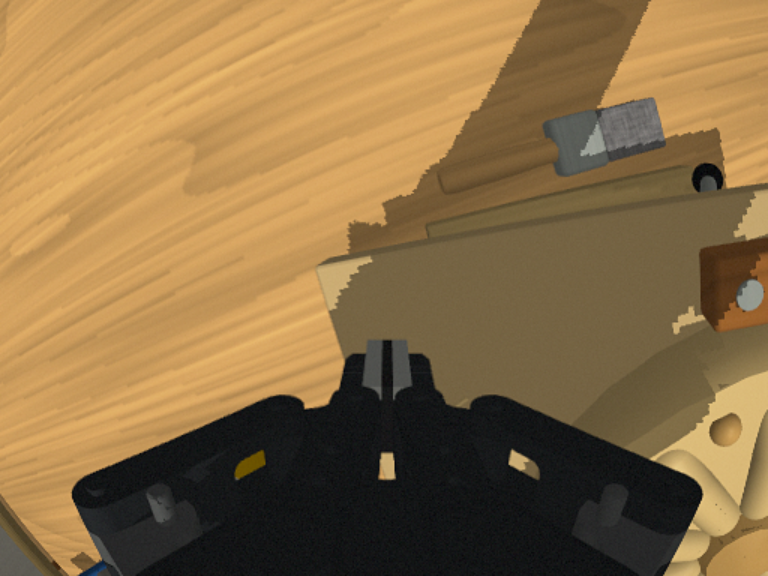

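```bash
python3 -m inch '[{"linear":[0,-0.1,-0.3],"spin":0},{"linear":[0,-0.2,-0.6],"spin":0},{"linear":[0,-0.2,-0.7],"spin":0},{"linear":[0,-0.2,-0.7],"spin":0}]'
python3 tilt.py
```

```text
t: 8.82
position: [0.478, -0.329, 0.1781]
ee_rot: [0.441, 1.56, 0.05]
wrist_force: [-1.3, 2.0, 10.2]
finger_gap: -0.003
t 8.825 tilt from finger 0.35 board xy -0.093 -0.133 F [-1.3  2.  10.2]
top yel 26 314.9 158.8 top of it 324.0 151
top red 23 328.2 153.1 top of it 328.5 151
scene yel 48 187.8 193.8 top of it 181.0 187
scene red 9 180.9 181.9 top of it 181.0 180
```

```bash
python3 -m inch '[{"linear":[0,0,1],"spin":0},{"linear":[0,0,5],"spin":0},{"linear":[0,0,11],"spin":0},{"linear":[0,0,17],"spin":0},{"linear":[0,0,23],"spin":0}]'
python3 -m inch '[{"linear":[5,1,0],"spin":0},{"linear":[11,2,0],"spin":0},{"linear":[17,3,0],"spin":0},{"linear":[23,4,0],"spin":0},{"linear":[28,5,0],"spin":0}]'
python3 tilt.py
cat > wv.py <<'E'
from h import *
import sys
from fit import q
p=cam('wrist'); im=imaging.get_image('wrist'); f=p['f']
def wp(X):
    c=p['R']@np.ravel(X)+p['t']; th=np.arctan2(np.hypot(*c[:2]),c[2]); ph=np.arctan2(c[1],c[0]); return np.array([p['cx']+f*th*np.cos(ph),p['cy']+f*th*np.sin(ph)])
P={a:wp(pts(q,TIP,a)) for a in (.3,.35,.4,.45)}; print({k:v.round(1) for k,v in P.items()})
u,v=P[.4].astype(int); x0,y0=np.clip(u-50,0,412),np.clip(v-50,0,284)
print(x0,y0); cv2.imwrite(sys.argv[1],cv2.resize(im[y0:y0+100,x0:x0+100,::-1],(600,600),interpolation=cv2.INTER_CUBIC))
E
python3 wv.py pics/g.png
```

```text
t: 9.55
position: [0.4776, -0.3292, 0.4106]
ee_rot: [0.417, 1.558, 0.026]
wrist_force: [1.4, -0.1, 0.7]
finger_gap: 0.001
t: 10.18
position: [0.7602, -0.2776, 0.4101]
ee_rot: [0.409, 1.558, 0.019]
wrist_force: [0.4, -0.0, 0.9]
finger_gap: -0.003
t 10.175 tilt from finger -1.093 board xy 0.182 -0.239 F [ 0.4 -0.   0.9]
top yel 23 314.7 159.3 top of it 315.0 155
scene yel 44 188.5 194.1 top of it 181.5 188
scene red 10 180.8 181.7 top of it 180.5 180
[ 0.58652389 -0.19627254 -0.10964615 -0.1300073   0.40032197] [ 0.1 -1.2  0.4  2.4 -0.8 -0.1  1.5  0.7 -0.6 -0.6 -1.4 -0.2 -0.6  1.1
  0.6 -0.6 -0.3 -0.7 -0.8  0.8]
{0.3: array([270.9, 141.7]), 0.35: array([264.5, 143.1]), 0.4: array([258.4, 144.5]), 0.45: array([252.4, 145.8])}
208 94
```

View pics/g.png

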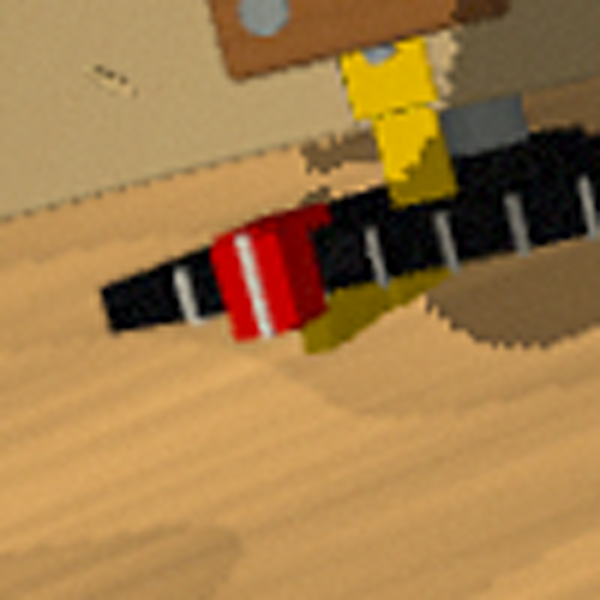

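```bash
cat > sol.py <<'E'
from h import *
from fit import q
p=cam('wrist'); f=p['f']
def wp(X):
    c=np.atleast_2d(X)@p['R'].T+p['t']; th=np.arctan2(np.hypot(c[:,0],c[:,1]),c[:,2]); ph=np.arctan2(c[:,1],c[:,0]); return np.c_[p['cx']+f*th*np.cos(ph),p['cy']+f*th*np.sin(ph)]
def cr(X): return (wp(X)+.5-[208,94])*6
def at(x,r,a): return np.array([x,-0*r,r]),a
tick=np.array([[587,205],[517,222],[445,240],[375,255],[187,295]]); k=np.array([0,1,2,3,6])
for r,x in ((.12,.146),(.12,.1500),(.125,.146)):
  for n0 in (0,1,2):
    F=lambda z:np.ravel([cr(pts([z[0],z[1],z[2]],[x,0,r],np.radians(5*(n0+i))))[0]-c for i,c in zip(k,tick)])
    g=least_squares(lambda z:np.r_[F(z)/3,(z-q[:3])/[.004,.004,.03]],q[:3]); Q=g.x
    A=lambda c,x,r:least_squares(lambda z:(cr(pts(Q,[x,0,r],z[0]))[0]-c)[:],[.35])
    P=A([318,348],.150,.12); T=[round(A([252,287],.146,rr).x[0],3) for rr in (.132,.136,.14)]
    print(r,x,n0,(Q-q[:3]).round(4),'cost',round(g.cost,1),'ptr',P.x.round(3),P.fun.round(0),'tab',T,A([252,287],.146,.136).fun.round(0))
E
python3 sol.py | tail -9
```

```text
0.12 0.146 0 [-0.0033 -0.0029 -0.0226] cost 1.2 ptr [0.36] [-11. -51.] tab [np.float64(0.383), np.float64(0.37), np.float64(0.357)] [1. 7.]
0.12 0.146 1 [-0.0024  0.005  -0.0091] cost 10.7 ptr [0.452] [-11. -51.] tab [np.float64(0.468), np.float64(0.452), np.float64(0.436)] [2. 8.]
0.12 0.146 2 [-0.0017  0.0129  0.0043] cost 48.2 ptr [0.547] [-11. -51.] tab [np.float64(0.556), np.float64(0.536), np.float64(0.517)] [2. 8.]
0.12 0.15 0 [-0.0072 -0.0023 -0.0231] cost 2.4 ptr [0.359] [-17. -77.] tab [np.float64(0.382), np.float64(0.368), np.float64(0.356)] [ -5. -21.]
0.12 0.15 1 [-0.0063  0.0056 -0.0097] cost 11.9 ptr [0.451] [-17. -76.] tab [np.float64(0.466), np.float64(0.45), np.float64(0.435)] [ -5. -20.]
0.12 0.15 2 [-0.0056  0.0134  0.0036] cost 49.4 ptr [0.545] [-17. -76.] tab [np.float64(0.553), np.float64(0.534), np.float64(0.515)] [ -4. -18.]
0.125 0.146 0 [-0.0037 -0.0024 -0.0206] cost 17.9 ptr [0.367] [-11. -54.] tab [np.float64(0.389), np.float64(0.375), np.float64(0.363)] [1. 4.]
0.125 0.146 1 [-0.0028  0.0059 -0.0068] cost 4.1 ptr [0.463] [-12. -54.] tab [np.float64(0.478), np.float64(0.461), np.float64(0.445)] [1. 4.]
0.125 0.146 2 [-0.0022  0.0141  0.0069] cost 16.3 ptr [0.562] [-12. -54.] tab [np.float64(0.57), np.float64(0.549), np.float64(0.53)] [1. 5.]
```

```bash
python3 -m inch '[{"linear":[0,-4,0],"spin":0},{"linear":[0,-7,-1],"spin":0},{"linear":[1,-9,-2],"spin":0},{"linear":[1,-9,-2],"spin":0}]'
python3 wv.py pics/k.png; python3 -c "
from h import *
p=cam('wrist');print((-p['R'].T@p['t']).round(3))"
```

```text
t: 10.82
position: [0.7681, -0.3698, 0.3853]
ee_rot: [0.407, 1.566, 0.015]
wrist_force: [-0.2, -0.4, -0.8]
finger_gap: 0.004
[ 0.58652389 -0.19627254 -0.10964615 -0.1300073   0.40032197] [ 0.1 -1.2  0.4  2.4 -0.8 -0.1  1.5  0.7 -0.6 -0.6 -1.4 -0.2 -0.6  1.1
  0.6 -0.6 -0.3 -0.7 -0.8  0.8]
{0.3: array([375.9,  99.1]), 0.35: array([369.1, 100.5]), 0.4: array([362.3, 101.9]), 0.45: array([355.5, 103.3])}
312 51
[ 0.707 -0.343  0.52 ]
```

View pics/k.png

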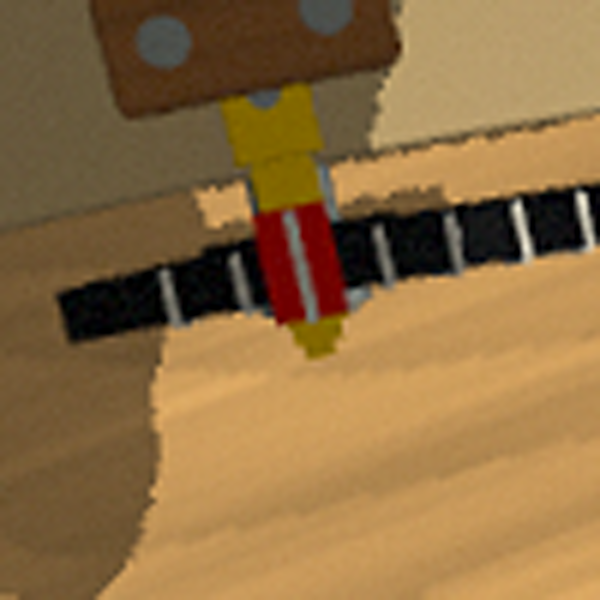

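In this close, nearly radial view, the tab's white line runs from (290,212) to (310,318). Extended, it passes through the pointer tip at (320,352), within about 0.5 mm. The board stays where it was let go and the arm is clear, so I'm handing in.

```bash
python3 -c "
from h import *
print(env.read_state()['wrist_force'],env.read_state()['t']); print(job.hand_in())"
```

```text
[-0.3618231   0.60154921  1.01467181] 10.875
the job is handed in; nothing more can be done
None
```

The board is tilted so the pointer stands at the red tab. The arm is clear of everything, and the job was handed in at about 10.9 s.

I located the stand, tilt and tab from the top and scene cameras. Then I pressed the bare -y corner down with the shut fingertips, at about 9 to 12 N vertically, in small steps. The board went from about -0.13 rad to about 0.35 rad. I lifted straight off and moved away.

**Last checks:**
- **Alignment:** a close wrist view, almost straight along the tab, shows the pointer tip on the extension of the tab's white line. The offset is about 0.5 mm, against 5 mm allowed.
- **Board and tab:** two wrist views after letting go agree that the pointer is at the tab. In the top and scene pictures taken during pressing, the tab did not shift.
- **Estimates that disagreed:** the fit to the top and scene pictures put the tab at about 0.40 rad. Fitting the scale's ticks in the wrist view gave 0.36 to 0.38 rad for the tab and 0.36 rad for the pointer. I trusted the direct wrist view.
- **Not measured again:** I did not re-measure the loose things on the bench; I planned the path to stay clear of them. During travel the force readings stayed near zero, and the only contact forces came while pressing the board.

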